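# Pack a specimen bottle into its transport carrier

### The job

Pack the specimen for transport. First stand the cold brick upright in the rectangular slot of the carrier, then stand the empty canister in the round seat, put the specimen bottle upright into the canister, put the knobbed lid fully down on the canister, and last set the carrier's cover on so that it is fully seated all round. Keep the bottle upright all the while and leave the dropper bottle, the amber reagent bottle and the steel beaker where they stand.

Things in the scene. Friction and masses are not known exactly. Their poses are not given: they have to be found in the camera images.
- carrier: Open white plastic box fixed left or right on the table, 164 (own x) x 214 (y) x 100 mm high, walls 14, floor 16 mm above the table. Origin: centre of its underside, z up, yaw within 0.3 rad. On the floor: a round seat centred at x 0, y -38 mm (ring, inner diameter 72, 8 mm high) and a rectangular slot centred at x 0, y +50 mm (ribs 12 mm high, 96 (x) by 46 (y) mm inside).
- cover: White hollow cover of the carrier, 164 (own x) x 214 (y) x 42 mm; handle on top: grey bar along y, 14 mm wide, 120 long, underside 66 and top 78 mm above the origin, posts at its ends. 0.4 kg. Origin: centre of the lower edge of the plug rim, which is 126 x 176, 10 mm high, and drops 5 mm loose into the mouth; seated, origin 90 mm above the carrier's, axes along its, either way round.
- canister: White open canister (a plain round beaker), outside diameter 58, inside 48, height 60, floor 4 mm thick. Origin: centre of its underside; z up. It stands upright on the table at the start. About 80 g.
- canister_lid: White lid of the canister, lying skirt down: skirt 72 mm in diameter (inside 66), 10 mm deep, then a step, a dome 52 mm wide up to 34 mm, and a grey round knob 22 mm in diameter from 34 to 50 mm above the origin. Origin: centre of the skirt's lower edge; z up. Fully down the step rests on the canister's rim and the origin is 50 mm above the canister's.
- specimen_bottle: Small clear plastic bottle with a paper label and a white screw cap: body 32 mm in diameter up to 48 mm, cap 20 mm in diameter from 54 to 74 mm height. Origin: centre of its underside; z up. Standing in the canister its cap stands 18 mm above the canister's rim. About 50 g.
- cold_brick: Grey cold brick, a flat slab standing on its narrow edge: 80 mm long (own x), 30 mm thick (own y), 100 mm high, with white panels on the flat faces. Origin: centre of its underside; z up. About 0.22 kg. Any yaw within 0.8 rad. Its long side goes along the carrier's x, either way round.
- dropper_bottle: Bystander: small amber bottle with a black cap, 28 mm in diameter, 62 mm high, standing between the things to be packed. Origin: centre of its underside. Leave it.
- reagent_bottle: Bystander: amber glass bottle with a black cap, 60 mm in diameter, 135 mm high. Origin: centre of its underside. Leave it.
- beaker: Bystander: open steel beaker, 54 mm in diameter, 68 mm high. Origin: centre of its underside. Leave it.
Mind the look-alikes: they are no part of the job. What is shaped like the specimen_bottle but purple is not meant.

How it is judged:
By the outcome, as a careful person would: the job done as asked, in the order asked, and still so for the second after the job is handed in, with the robot touching nothing.
It also fails if it takes over 144 s, if anything falls off the work surface, if the arm or the gripper's body presses on something with over 40 N, if the wrist force passes 120 N, or if a joint passes its speed limit or range.

### The arm

A 7-joint arm with a two-finger parallel gripper is mounted at the origin on the work surface. World frame = base frame: x ahead of the robot, y to its left, z up, the work surface at z = 0. Lengths are in m, angles in rad, forces in N, time in s.
With the tool pointing down it reaches from about 0.425 to 0.95 m from the base axis. Payload 4.7 kg.
Tool frame: the origin (TCP) lies on the centre line of the jaws, within the pads' length; the fingertips stand robot.nose_length ahead of it and the grasp point (between the pads) lies 8 mm behind it (robot.nose_length is the distance from the TCP to the fingertips, in m); z points along the fingers, x is the direction in which the jaws open and shut, and the axes are right-handed (so a half turn about z gives the same grasp; the last joint's range is limited). The gripper opens to 85 mm and grips with 20 to 120 N. Pads are 22 mm wide; open, the fingers measure 114 mm over their backs; the gripper's body (76 mm by 85 mm) begins 54 mm behind the grasp point. The pads swing forward as they close: fully open they stand 13 mm farther back than shut.
Start: joints at [-1.227, 0.469, -0.049, 1.532, 0.024, 1.141, -0.082], TCP at [0.246, 0.629, 0.242] pointing down, gripper open.
Joint ranges: [-2.59, 2.59], [-0.33, 1.99], [-1.39, 1.29], [0.1, 2.45], [-1.04, 4.18], [0.21, 1.99], [-2.66, 2.66]. Speed limits (rad/s): [2.57, 2.57, 3.14, 3.14, 3.14, 3.14, 3.14].

### API

Orientations are given as [roll, pitch, yaw] about the fixed x, y, z axes, in that order (R = Rz(yaw) Ry(pitch) Rx(roll)).
In Python, from plant import robot gives the robot as it stands. Calls block until the motion is done:
- robot.goto(position, orientation): joint-space move of the TCP to a pose.
- robot.move_straight(position, vel=0.15, attitude=None, contact_N=None): straight line of the TCP; attitude=None keeps the orientation; vel is the mean speed in m/s. With contact_N (N) it stops when the force on the tool has changed by that much, and returns True; else False.
- robot.move_joints(angles): joint-space move.
- robot.grip(opening, strength=None): opening from 0.0 (shut) to 1.0 (fully open); strength is the grip in N (None keeps the last); returns when the fingers have stopped.
- robot.sleep(seconds).
- robot.inverse_kinematics(position, orientation): joint angles nearest the present ones, or None.
- robot.sense(): the state.
- robot.grab_frame(name): name is "scene" or "top" or "wrist"; returns a dict with "image" (420x560x3 uint8, red, green, blue), "range_z" (420x560 float32, m along the optical axis (not along the pixel's ray), 0 where there is no reading), "fx", "fy", "cx", "cy" (pixels), "R" (3x3) and "t" (3): a world point X has camera coordinates R X + t. Camera axes: x right, y down, z forward; pixel columns grow to the right and rows downward; lengths in m; the calibration is good to about 2 mm. A picture is of the moment at which its call begins.
A pose or a line that the arm cannot do raises robot.IKError and nothing moves.
- robot.close_job(): hands the job in, once; it reports no verdict.
The state is a dict: "t": time; "joint_pos": joint angles; "joint_velocities": joint speeds; "effort": joint torques, N m; "tcp_pos": TCP position; "tcp_rot": TCP orientation; "wrist_force": force on the tool from outside, world axes, zero at the start; "torque": the same for the moment, N m; "opening": opening from 0.0 (shut) to 1.0 (fully open).
Only numpy, scipy, OpenCV 4.12 (cv2) and the standard library are available. Lean on these libraries where they do the work, as an engineer would, in place of code of your own. Each camera call takes 0.05 s, during which the arm holds its last target. There are 200 camera calls.

## Working session

There is one attempt and no reset: what is moved stays moved. The work goes in short steps, each a Python script; the robot and the scene stay as the last script left them, time stands still between calls to the robot, and variables do not carry over. Pictures are saved under pics/ and viewed, about 12 in all and at most 16, crops included, and the job is handed in when it is done.

```bash
ls; mkdir -p pics; python3 - <<'E'
from plant import robot
import cv2,numpy as np,pickle
s=robot.sense();print(s['t'],s['tcp_pos'],s['tcp_rot'],s['wrist_force'],robot.nose_length)
for n in("scene","top"):
    f=robot.grab_frame(n);pickle.dump(f,open(n+'.pkl','wb'))
    cv2.imwrite(f'pics/{n}0.png',f['image'][:,:,::-1])
    print(n,f['fx'],f['fy'],f['cx'],f['cy'],f['R'],f['t'],(f['range_z']>0).mean())
E
```

```text
pics
0.0 [0.24559315 0.62811058 0.24123721] [3.14155938e+00 2.00703130e-03 1.19810866e+00] [-0.01651565 -0.18041505  0.17883882] 0.011
scene 482.6678333244083 482.6678333244083 283.25991886176416 208.3950231684491 [[-0.67266975  0.73980338 -0.01436543]
 [ 0.47491514  0.41676829 -0.77508696]
 [-0.5674249  -0.52819991 -0.63169125]] [ 0.43243468 -0.25642346  1.37559763] 0.9959906462585034
top 382.8952674841433 382.8952674841433 277.4662611032994 210.75546216226593 [[-0.02334156 -0.99920431  0.03234069]
 [-0.99642517  0.02062506 -0.08192365]
 [ 0.08119143 -0.03413731 -0.99611375]] [-0.00638056  0.61024326  0.89375244] 0.9958801020408163
```

View pics/scene0.png

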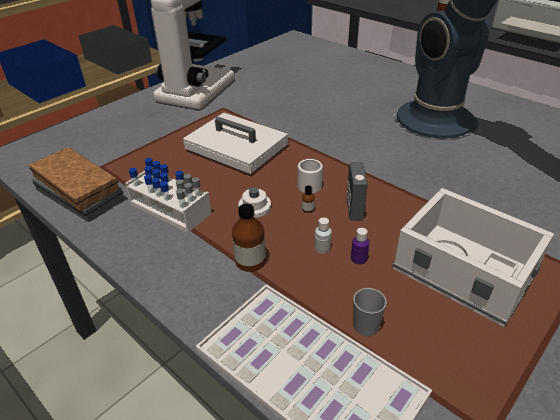

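View pics/top0.png

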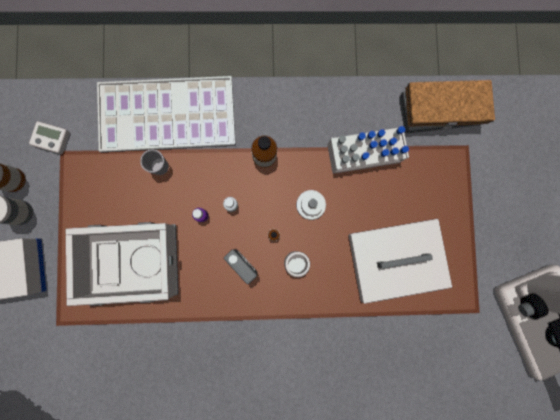

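The scene view shows the carrier at (470,250), cover at (237,140), canister (310,175), lid (255,200), specimen (323,235), purple decoy (360,247), dropper (308,198), brick (357,190), reagent (248,240) and beaker (368,310). The top view shows the same objects, with the carrier at (122,265), slot on the left and seat on the right, brick (240,266), cover (400,262) and canister (297,264). Next I measure them from the depth.

```bash
cat > vis.py <<'E'
import numpy as np,cv2
def cloud(f):
    z=f['range_z'];h,w=z.shape;u,v=np.meshgrid(np.arange(w),np.arange(h))
    P=np.stack([(u-f['cx'])/f['fx']*z,(v-f['cy'])/f['fy']*z,z],-1)
    W=(P-f['t'])@f['R']
    W[z<=0]=np.nan
    return W
def rect(p):
    (c,(a,b),ang)=cv2.minAreaRect((p[:,:2]*1000).astype(np.float32))
    return np.round(c,1),round(a,1),round(b,1),round(ang,2)
def circ(p):
    c,r=cv2.minEnclosingCircle((p[:,:2]*1000).astype(np.float32));return np.round(c,1),round(r,1)
E
python3 - <<'E'
import pickle,numpy as np
from vis import *
C={n:cloud(pickle.load(open(n+'.pkl','rb'))) for n in('top','scene')}
T=C['top']
px=dict(carrier=(122,265,70),cover=(400,262,65),canister=(297,264,18),lid=(311,205,19),spec=(230,205,12),purple=(200,215,11),dropper=(273,236,9),brick=(240,266,24),reagent=(264,150,18),beaker=(153,162,18))
band=dict(carrier=(.09,.12),cover=(.04,.06),canister=(.05,.07),lid=(.042,.06),spec=(.066,.085),purple=(.066,.085),dropper=(.05,.07),brick=(.09,.11),reagent=(.12,.15),beaker=(.06,.075))
for n,(u,v,r) in px.items():
    p=T[max(v-r,0):v+r,max(u-r,0):u+r].reshape(-1,3);p=p[~np.isnan(p[:,0])]
    b=band[n];q=p[(p[:,2]>b[0])&(p[:,2]<b[1])]
    print(n,'zmax',p[:,2].max().round(4),'n',len(q),'medz',np.median(q[:,2]).round(4) if len(q) else'', 'mean',(q.mean(0)*1e3).round(1) if len(q) else'')
    if len(q)>4:
        print('  rect',*rect(q),'circ',*circ(q))
        c=np.median(q,0) if n not in('carrier',) else q.mean(0)
        S=C['scene'].reshape(-1,3);R=dict(carrier=.16,cover=.15,brick=.06).get(n,.04)
        s=S[(np.hypot(*(S[:,:2]-q.mean(0)[:2]).T)<R)&(S[:,2]>b[0])&(S[:,2]<b[1])]
        if len(s)>4: print('  scene n',len(s),'medz',np.median(s[:,2]).round(4),'rect',*rect(s),'circ',*circ(s))
print('table z',[np.nanmedian(T[v,u,2]) for u,v in((330,290),(220,300))])
E
```

```text
carrier zmax 0.105 n 2404 medz 0.1 mean [496.1 333.8  99.6]
  rect [497.6 332.1] 164.2 215.6 2.0 circ [498.1 331.2] 133.0
  scene n 3176 medz 0.0992 rect [497.3 332.3] 168.2 213.9 1.73 circ [497.5 332.5] 133.5
cover zmax 0.0817 n 5190 medz 0.0421 mean [ 485.7 -305.9   42.2]
  rect [ 486.3 -307.6] 163.8 214.1 8.32 circ [ 486.2 -306.8] 133.0
  scene n 2345 medz 0.0421 rect [ 486.3 -307. ] 167.6 216.1 8.17 circ [ 487.4 -306.3] 132.6
canister zmax 0.0639 n 181 medz 0.0594 mean [485.6 -60.6  58.9]
  rect [485.6 -61.5] 56.7 55.1 44.0 circ [485.  -61.3] 28.8
  scene n 238 medz 0.0571 rect [485.6 -60.5] 58.3 55.5 70.04 circ [484.9 -59.8] 30.8
lid zmax 0.0535 n 68 medz 0.0501 mean [ 625.4 -101.6   49.7]
  rect [ 625.8 -101.8] 20.0 19.5 41.91 circ [ 625.6 -102. ] 10.7
  scene n 72 medz 0.0492 rect [ 625.4 -100.4] 20.8 21.8 86.93 circ [ 624.9 -101. ] 13.3
spec zmax 0.0776 n 63 medz 0.0737 mean [628.1  92.   73.6]
  rect [628.   92.3] 18.4 17.6 43.39 circ [628.3  92.1] 9.6
  scene n 81 medz 0.0734 rect [629.2  93.1] 19.6 17.5 40.23 circ [629.1  92. ] 10.7
purple zmax 0.0772 n 67 medz 0.0739 mean
[... 368 characters left out ...]
brick zmax 0.1055 n 512 medz 0.1 mean [485.4  67.5  99.9]
  rect [485.3  68.1] 79.2 30.1 41.89 circ [485.   67.5] 40.8
  scene n 375 medz 0.0995 rect [485.   68.4] 83.2 30.8 40.89 circ [485.9  67.2] 42.7
reagent zmax 0.139 n 145 medz 0.135 mean [748.8   9.7 134.4]
  rect [749.7   9.3] 25.9 26.3 86.92 circ [749.9   9.5] 13.9
  scene n 205 medz 0.1342 rect [750.2  10.9] 26.7 26.2 36.15 circ [750.3  11.8] 14.3
beaker zmax 0.0725 n 136 medz 0.0673 mean [729.8 268.6  66.6]
  rect [727.7 267.1] 53.0 51.4 43.94 circ [728.  267.1] 27.1
  scene n 328 medz 0.0662 rect [728.1 267.1] 53.3 52.6 48.04 circ [727.6 267.4] 27.6
table z [np.float64(-0.00019792487347626542), np.float64(-7.487770693500498e-05)]
```

```bash
cat > act.py <<'E'
import numpy as np
from plant import robot
CAR=np.array([.4975,.3322]);CYAW=.0325
def car(x,y):
    c,s=np.cos(CYAW),np.sin(CYAW);return CAR+[c*x-s*y,s*x+c*y]
def down(yaw): return [np.pi,0,yaw]
def st(tag):
    s=robot.sense();print(tag,'t%.1f'%s['t'],'tcp',np.round(s['tcp_pos'],4),'F',np.round(s['wrist_force'],1),'op %.3f'%s['opening'],flush=True)
def pick(xy,z,yaw,pre,strength,hover=.3,up=.3):
    robot.goto([*xy,hover],down(yaw));robot.grip(pre)
    robot.move_straight([*xy,z+.02],vel=.25)
    if robot.move_straight([*xy,z],vel=.05,contact_N=12): st('!! contact on descent')
    robot.grip(0.,strength);st('gripped')
    robot.move_straight([*xy,z+.02],vel=.06);robot.move_straight([*xy,up],vel=.25);st('lifted')
def place(xy,z,yaw,rel,up=.3,slack=.006,N=6):
    robot.move_straight([*xy,up],vel=.25,attitude=down(yaw))
    robot.move_straight([*xy,z+.025],vel=.2)
    robot.sleep(.2)
    c=robot.move_straight([*xy,z-slack],vel=.03,contact_N=N);st('contact %s'%c)
    if c is not None and rel is not None:
        robot.grip(rel);st('released')
def retreat(up=.3):
    p=robot.sense()['tcp_pos'];robot.move_straight([p[0],p[1],p[2]+.02],vel=.08);robot.move_straight([p[0],p[1],up],vel=.3)
E
python3 - <<'E'
from act import *
for n,xy,z,y in [('brick',(.4852,.068),.083,-.84),('slot',car(0,.05),.1,CYAW-np.pi/2),('can',(.4853,-.061),.04,0),('seat',car(0,-.038),.05,0),('spec',(.6285,.0923),.071,0),('lid',(.6256,-.1018),.047,0),('cover',(.4863,-.3073),.064,.144),('covpl',CAR,.154,CYAW)]:
  for k in(0,np.pi):
    for zz in (z,.3):
      q=robot.inverse_kinematics([*xy,zz],down(y+k));print(n,round(k),zz,None if q is None else np.round(q,2))
E
```

```text
brick 0 0.083 [-0.63  0.42  0.51  2.14 -0.33  0.66 -0.74]
brick 0 0.3 [-0.75  0.11  0.58  1.91 -0.07  1.14 -0.98]
brick 3 0.083 [-0.24  0.38  0.02  2.11 -0.01  0.64  2.09]
brick 3 0.3 [-0.42  0.11  0.21  1.89 -0.02  1.14  2.1 ]
slot 0 0.1 [-1.12  0.59  0.56  1.81 -0.41  0.85 -1.91]
slot 0 0.3 [-1.16  0.38  0.6   1.61 -0.23  1.22 -2.05]
slot 3 0.1 [-0.68  0.54 -0.06  1.78  0.04  0.82  0.84]
slot 3 0.3 [-0.7   0.35 -0.04  1.58  0.01  1.21  0.87]
can 0 0.04 [-0.35  0.5   0.5   2.16 -0.44  0.57  0.46]
can 0 0.3 [-0.59  0.11  0.69  1.91 -0.08  1.14  0.14]
can 3 0.04 [-0.75  0.77  1.11  2.18 -0.98  0.84 -2.15]
can 3 0.3 None
seat 0 0.05 [-0.8   0.56  0.26  1.94 -0.22  0.67 -0.41]
seat 0 0.3 [-0.87  0.27  0.32  1.71 -0.09  1.18 -0.52]
seat 3 0.05 [-0.35  0.57 -0.34  1.91  0.28  0.71  2.28]
seat 3 0.3 [-0.4   0.28 -0.26  1.68  0.08  1.19  2.47]
spec 0 0.071 [-0.52  0.62  0.44  1.8  -0.35  0.8   0.09]
spec 0 0.3 [-0.59  0.39  0.52  1.59 -0.2   1.22 -0.03]
spec 3 0.071 [ 0.52  0.95 -1.19  1.73  0.96  1.16  2.19]
spec 3 0.3 [ 0.53  0.62 -1.18  1.52  0.58  1.39  2.46]
lid 0 0.047 [-0.24  0.66  0.47  1.81 -0.41  0.76  0.45]
lid 0 0.3 [-0.39  0.41  0.68  1.59 -0.27  1.23  0.34]
lid 3 0.047 [-0.6   0.94  1.1   1.83 -0.98  1.04 -2.22]
lid 3 0.3 [-0.63  0.55  1.11  1.61 -0.51  1.31 -2.58]
cover 0 0.064 [-0.02  0.62  0.7   1.96 -0.56  0.77  1.15]
cover 0 0.3 [-0.29  0.39  1.06  1.74 -0.36  1.22  1.  ]
cover 3 0.064 [-0.25  0.83  1.11  1.97 -0.92  0.97 -1.67]
cover 3 0.3 [-0.33  0.42  1.12  1.74 -0.4   1.23 -2.1 ]
covpl 0 0.154 [-0.87  0.44  0.27  1.83 -0.15  0.9  -0.49]
covpl 0 0.3 [-0.89  0.3   0.3   1.66 -0.09  1.19 -0.54]
covpl 3 0.154 [-0.39  0.46 -0.36  1.8   0.2   0.92  2.34]
covpl 3 0.3 [-0.43  0.32 -0.3   1.64  0.1   1.2   2.43]
```

```bash
python3 - <<'E'
from act import *
import cv2
pick((.4852,.068),.083,np.pi-.84,1.0,40)
place(car(0,.05),.099,CYAW+np.pi/2,.54)
retreat()
f=robot.grab_frame('top');cv2.imwrite('pics/top1.png',cv2.resize(f['image'][170:350,40:320,::-1],None,fx=2,fy=2))
import pickle;pickle.dump(f,open('top1.pkl','wb'))
from vis import *
W=cloud(f).reshape(-1,3);q=W[(W[:,2]>.108)&(W[:,2]<.13)&(np.hypot(W[:,0]-.496,W[:,1]-.382)<.06)]
print(len(q),np.median(q[:,2]) if len(q) else 0,*rect(q))
E
```

```text
gripped t4.5 tcp [0.4852 0.0682 0.0833] F [-1.3  0.   3. ] op 0.342
lifted t6.0 tcp [0.4841 0.0678 0.2984] F [ 0.   0.1 -2.6] op 0.344
contact True t9.4 tcp [0.4956 0.3823 0.0992] F [-1.1  0.2  3.7] op 0.340
released t9.7 tcp [0.4946 0.3813 0.0977] F [-0.2  0.5 -0.9] op 0.543
579 0.11609318400110856 [495.9 381.3] 79.8 30.5 1.18
```

View pics/top1.png

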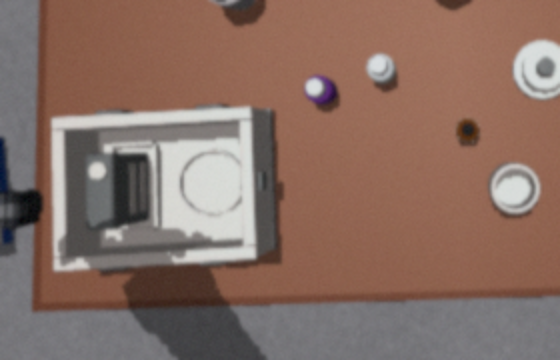

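The brick stands in the slot with its top at 116 mm, centred to 1 mm. Canister is next.

```bash
python3 - <<'E'
from act import *
import cv2,pickle
pick((.4853,-.0609),.037,0,1.0,25)
place(car(0,-.038),.053,CYAW,.85)
retreat()
robot.goto([.6285,.0923,.3],down(0))
f=robot.grab_frame('top');pickle.dump(f,open('top2.pkl','wb'));cv2.imwrite('pics/top2.png',cv2.resize(f['image'][170:350,40:320,::-1],None,fx=2,fy=2))
g=robot.grab_frame('scene');pickle.dump(g,open('scene2.pkl','wb'))
from vis import *
c0=car(0,-.038);print('seat',c0)
for h in(f,g):
    W=cloud(h).reshape(-1,3);q=W[(W[:,2]>.066)&(W[:,2]<.085)&(np.hypot(*(W[:,:2]-c0).T)<.042)]
    print(len(q),np.median(q[:,2]),*circ(q),*rect(q))
E
```

```text
gripped t15.1 tcp [ 0.4853 -0.0609  0.0374] F [-1.5 -0.6  5.8] op 0.673
lifted t16.7 tcp [ 0.4843 -0.0608  0.2986] F [ 0.   0.5 -0.7] op 0.676
contact True t20.5 tcp [0.4985 0.2941 0.0535] F [-1.1 -0.4  4.4] op 0.675
released t20.8 tcp [0.4974 0.2937 0.0526] F [-0.8 -0.1 -0.5] op 0.848
seat [0.49873478 0.29422007]
0 nan [0. 0.] 0.0 [0. 0.] 0.0 0.0 0.0
388 0.07361530168386161 [500.  293.4] 29.5 [501.4 294.4] 55.7 56.1 72.97
  return _methods._mean(a, axis=axis, dtype=dtype,
  ret = ret.dtype.type(ret / rcount)
```

View pics/top2.png

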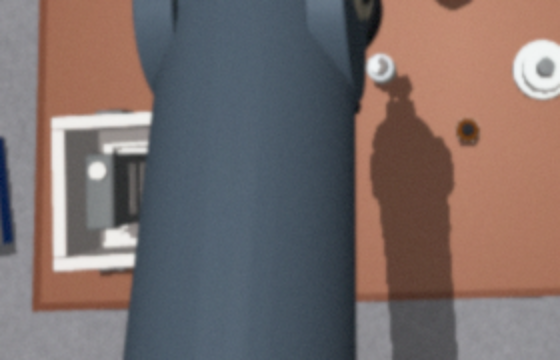

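The arm covers the carrier in this top view. The scene depth gives the canister rim centre at about (0.500, 0.2935), as intended. Next is the bottle, held by its cap.

```bash
python3 - <<'E'
from act import *
import cv2
from vis import *
pick((.6285,.0923),.0705,0,.6,25)
f=robot.grab_frame('scene');cv2.imwrite('pics/hold.png',f['image'][:,:,::-1])
place((.4992,.2938),.0905,CYAW,.45)
retreat();robot.goto([.6256,-.1018,.3],down(0))
f=robot.grab_frame('scene');g=robot.grab_frame('top')
cv2.imwrite('pics/c3.png',np.hstack([cv2.resize(f['image'][170:330,370:560,::-1],(380,320)),cv2.resize(g['image'][210:320,50:190,::-1],(407,320))]))
for h in(f,g):
    W=cloud(h).reshape(-1,3);q=W[(W[:,2]>.086)&(W[:,2]<.102)&(np.hypot(W[:,0]-.499,W[:,1]-.294)<.03)]
    if len(q): print(len(q),np.median(q[:,2]),q[:,2].max(),*circ(q))
E
```

```text
gripped t25.6 tcp [0.6286 0.0923 0.0708] F [-0.4 -0.3  1. ] op 0.220
lifted t27.1 tcp [0.6275 0.0923 0.2983] F [ 0.6 -0.2 -1.2] op 0.216
contact True t30.3 tcp [0.4989 0.2938 0.0907] F [-0.6 -0.1  6. ] op 0.218
released t30.7 tcp [0.4981 0.2933 0.0898] F [ 0.2 -0.7 -0.1] op 0.451
96 0.09339386777668453 0.09680915576306162 [499.9 292. ] 11.5
76 0.09386538212022288 0.0983168634847188 [499.6 293.2] 10.1
```

View pics/c3.png

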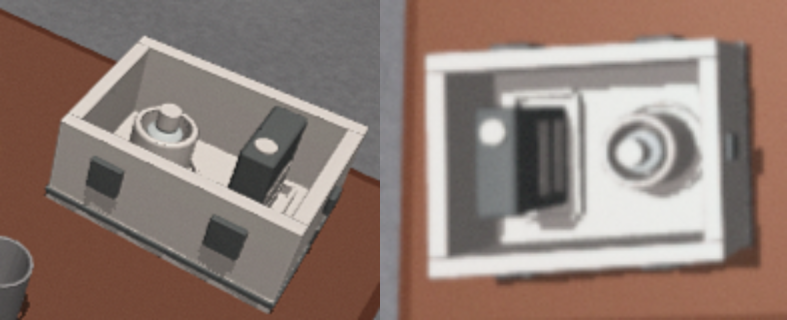

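Left panel: the bottle stands upright inside the canister at (170,120). Right panel: the same, at (637,152). Its cap top is at 94 mm, as expected. Lid is next.

```bash
python3 - <<'E'
from act import *
import cv2
from vis import *
pick((.6256,-.1016),.048,0,.6,30)
place((.4995,.2935),.114,CYAW,.5,N=8)
retreat();robot.goto([.4863,-.3073,.3],down(.144))
f=robot.grab_frame('scene');g=robot.grab_frame('top')
cv2.imwrite('pics/c4.png',np.hstack([cv2.resize(f['image'][170:330,370:560,::-1],(380,320)),cv2.resize(g['image'][210:320,50:190,::-1],(407,320))]))
for h in(f,g):
    W=cloud(h).reshape(-1,3);r=np.hypot(W[:,0]-.499,W[:,1]-.294)
    q=W[(W[:,2]>.108)&(W[:,2]<.13)&(r<.03)];d=W[(W[:,2]>.07)&(W[:,2]<.084)&(r>.029)&(r<.036)]
    print(len(q),np.median(q[:,2]),*circ(q),'step',len(d))
    if len(d): print(np.median(d[:,2]),np.linalg.lstsq(np.c_[d[:,:2]-[.499,.294],np.ones(len(d))],d[:,2],rcond=None)[0])
    q=W[(W[:,2]>.09)&(W[:,2]<.105)&(r<.03)];print('dome',np.median(q[:,2]))
    a=W[(W[:,2]>.09)&(W[:,2]<.107)&(abs(W[:,0]-.4975)<.1)&(abs(W[:,1]-.332)<.125)];print('carrier',*rect(a))
    a=W[(W[:,2]>.066)&(W[:,2]<.09)&(abs(W[:,0]-.4863)<.06)&(abs(W[:,1]+.307)<.08)];
    if len(a)>9: print('handle',np.median(a[:,2]),*rect(a))
E
```

```text
gripped t36.0 tcp [ 0.6259 -0.1017  0.0484] F [-0.  -0.3  1.2] op 0.241
lifted t37.6 tcp [ 0.6247 -0.1012  0.2983] F [-0.6  0.1  0. ] op 0.236
contact True t41.3 tcp [0.4993 0.2934 0.1142] F [-1.7 -0.7  6.1] op 0.242
released t41.7 tcp [0.4986 0.2931 0.1132] F [-0.6  0.6 -0.7] op 0.500
110 0.11531897168336964 [501.5 293.5] 12.5 step 244
0.07858793699510389 [-0.04662156 -0.04574156  0.0787371 ]
dome 0.09957488009299291
carrier [497.4 332.6] 169.8 214.4 1.29
handle 0.07584501150707273 [ 486.3 -306.5] 17.8 119.6 9.01
94 0.11579221581433846 [500.9 292.1] 10.7 step 231
0.07908824163151142 [ 0.00719807 -0.00019888  0.07909072]
dome 0.09993475351951636
carrier [497.7 331.8] 164.2 214.9 1.93
handle 0.0775820791999311 [ 486.2 -307.9] 14.4 120.5 8.22
```

View pics/c4.png

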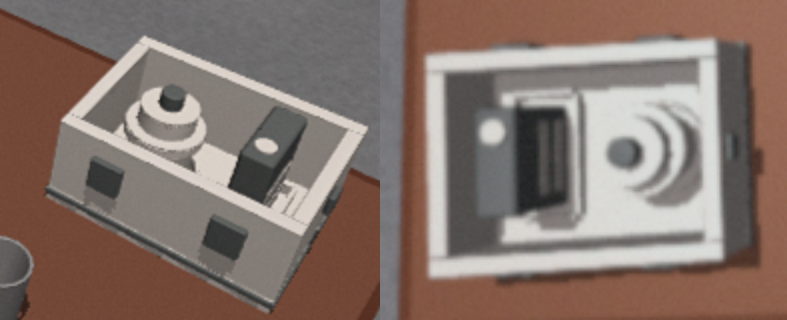

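Left panel: the lid sits level on the canister, with the knob at (172,98). Right panel: the knob is at (625,153). Knob top is at 116 mm, dome at 100 and step at about 79, so it's fully down. Cover is next.

```bash
python3 - <<'E'
from act import *
pick((.4863,-.3073),.064,.1435,.7,80)
place((.4975,.3322),.154,.0335,None,slack=.004,N=12)
E
```

```text
gripped t47.6 tcp [ 0.4861 -0.3075  0.0644] F [-1.6  1.6  4.4] op 0.145
lifted t49.1 tcp [ 0.4855 -0.3065  0.2985] F [ 0.3 -0.7 -4.3] op 0.146
contact True t53.6 tcp [0.4973 0.3321 0.1544] F [ 0.3 -0.6  4.3] op 0.150
```

```bash
python3 - <<'E'
from act import *
import cv2
from vis import *
robot.grip(.6);st('rel');retreat();robot.goto([.5,-.2,.35],down(0));robot.sleep(.5)
f=robot.grab_frame('scene');g=robot.grab_frame('top')
cv2.imwrite('pics/s5.png',f['image'][:,:,::-1]);cv2.imwrite('pics/t5.png',g['image'][:,:,::-1])
for h in(f,g):
    W=cloud(h).reshape(-1,3);a=W[(W[:,2]>.12)&(W[:,2]<.145)&(abs(W[:,0]-.4975)<.1)&(abs(W[:,1]-.332)<.125)]
    print(len(a),np.median(a[:,2]),*rect(a),np.linalg.lstsq(np.c_[a[:,:2]-CAR,np.ones(len(a))],a[:,2],rcond=None)[0])
for n,xy,b in(('drop',(.5537,-.0082),(.05,.07)),('reag',(.7497,.0093),(.12,.15)),('beak',(.7278,.2671),(.06,.075))):
    W=cloud(g).reshape(-1,3);q=W[(W[:,2]>b[0])&(W[:,2]<b[1])&(np.hypot(*(W[:,:2]-xy).T)<.04)];print(n,len(q),*rect(q))
E
```

```text
rel t54.0 tcp [0.496  0.3317 0.153 ] F [ 0.1 -0.3  0.8] op 0.602
7646 0.13189544974415407 [498.8 330.9] 168.6 214.4 2.02 [-0.01638679 -0.00186327  0.13176215]
7965 0.13232535532020157 [498.5 331. ] 164.2 215.7 1.93 [0.00037212 0.00293606 0.13229048]
drop 33 [553.7  -8.2] 11.5 13.8 89.2
reag 145 [749.5   9.4] 26.3 26.1 0.3
beak 138 [728.2 266.8] 52.9 52.0 76.66
```

View pics/s5.png

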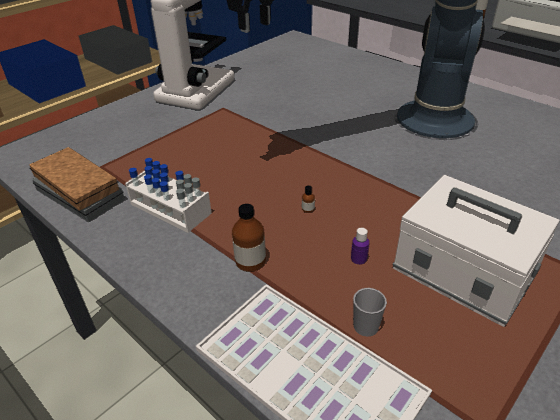

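The cover sits level and flush on the carrier at (478,235), with its top at 132 mm (90 + 42). The bystanders at (308,198), (248,240) and (368,310) haven't moved, so I'm handing the job in.

```bash
python3 -c "
from plant import robot
print(robot.sense()['t']);print(robot.close_job())"
```

```text
57.55
the job is handed in; nothing more can be done
None
```

The specimen is packed and the job is handed in, at 57.6 s of the 144 s allowed. I packed it in the order asked: brick into the slot, canister into the seat, specimen bottle into the canister, lid onto the canister, cover onto the carrier.

**Checks, measured against what each height should be:**
- **Brick:** its top is at 116 mm, as expected, and it is centred in the slot to about 1 mm.
- **Canister:** only the angled scene camera could check it, because the arm blocked the top view. That put its centre within about 1.5 mm of the seat and its rim at about 74 mm, against 76 expected; the camera is good to about 2 mm.
- **Bottle:** the cap top is at about 94 mm, as expected, and it stood upright in the picture.
- **Lid:** the knob top is at 116 mm and the dome at 100 mm, as expected. The top view shows its step level. The scene camera's fit there showed about a 0.05 slope, which I put down to it seeing the lid from one side.
- **Cover:** its top is at 132 mm, as expected. It is level (slope no more than 0.003 in the top view) and within about 1.5 mm and 0.1° of the carrier.
- **Dropper bottle, reagent bottle and beaker:** all measured where they stood at the start, to within 0.5 mm.

No unexpected contact showed while reaching for any object, and the wrist-force readings I took stayed under about 8 N. None of the checks failed.

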